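# Peek into the step bin and ease its lid down

### The arm

A 7-joint arm with a two-finger parallel gripper is mounted at the origin on the work surface. World frame = base frame: x ahead of the robot, y to its left, z up, the work surface at z = 0. Lengths are in m, angles in rad, forces in N, time in s.
With the tool pointing down it reaches from about 0.425 to 0.875 m from the base axis. Payload 4.7 kg.
Tool frame: the origin (TCP) lies on the mounting face of the last link; the fingertips stand 182 mm ahead of it and the grasp point (between the pads) lies 164 mm ahead of it; z points along the fingers, y is the direction in which the jaws open and shut (so a half turn about z gives the same grasp; the last joint's range is limited). The gripper opens to 87 mm and grips with 3 to 60 N. Pads are 19 mm wide; open, the fingers measure 117 mm over their backs; the gripper's body (75 mm by 190 mm) begins 51 mm behind the grasp point.
Start: joints at [1.14, 0.321, -0.07, 1.45, 0.023, 1.371, -0.057], TCP at [0.28, -0.587, 0.405] pointing down, gripper open.
Joint ranges: [-2.86, 2.86], [-0.3, 2.09], [-1.38, 1.24], [0.06, 2.45], [-1.56, 4.7], [0.09, 2.05], [-2.69, 2.69]. Speed limits (rad/s): [2.57, 2.57, 3.14, 3.14, 3.14, 3.14, 3.14].

### API

Orientations are given as a rotation vector (axis times angle).
In Python, from bench import ctrl gives the robot as it stands. The module is installed in compiled form; this text tells all that it offers.
- The arm moves only by the tool play_rows, never from a script. Its argument "targets" is text: rows parted by semicolons, each of 7 numbers parted by spaces: the shift along the tool's x, y, z in cm, then the turn, a rotation vector about the tool's x, y, z in rad, then the opening, from -1 (shut) to 1 (fully open). In form: x y z ax ay az grip; .... A call has 1 to 20 rows; each row shifts and turns the pose as measured when the row begins, along the tool's axes as they then stand; what a row does not reach is not made up. A row lasts 1/8 s, in which the tool goes at most 62.5 mm and 10.7 degrees, less where a joint would pass 70% of its speed; a pose out of reach is approached as far as the arm can. A call is refused whole if a number of a shift passes 6.25 or a number of a turn 0.188, either way. A call with a gripper value outside its range is refused whole. The fingers move at their own pace and stop on an object; "newtons" is the grip in N (left out, the last holds). Time passes only in rows, so rows that do not move let the fingers close. It gives the time, the measured TCP pose, the force and the opening at its end, in the units of the state.
- ctrl.get_state(): the state, without advancing time (a new reading comes with each control period).
- ctrl.get_image(name): name is "scene" or "side" or "wrist"; returns a dict with "pixels" (400x640x3 uint8, blue, green, red), "depth" (400x640 float32, m along the optical axis (not along the pixel's ray), 0 where there is no reading), "intrinsics" (3x3 intrinsics, pixels), "R" (3x3) and "t" (3): a world point X has camera coordinates R X + t. Camera axes: x right, y down, z forward; pixel columns grow to the right and rows downward; lengths in m; the calibration is good to about 2 mm. A picture is of the moment at which its call begins.
- ctrl.close_job(): hands the job in, once; it reports no verdict.
The state is a dict: "time": time; "joint_positions": joint angles; "qd": joint speeds; "joint_torque": joint torques, N m; "position": TCP position; "tool_rot": TCP orientation; "ft_force": force on the tool from outside, world axes, zero at the start; "torque": the same for the moment, N m; "grip_width": opening from 0.0 (shut) to 1.0 (fully open).
Only numpy, scipy, OpenCV 4.12 (cv2) and the standard library are available. Lean on these libraries where they do the work, as an engineer would, in place of code of your own. Each camera call takes 0.05 s, during which the arm holds its last target.

### The job

Let me see whether the grey step bin under the stairs needs emptying: with closed fingertips press its pedal down as far as it goes, so that the lid stands fully open, and keep it there for about three seconds. Then, still on the pedal, let it rise slowly so that the lid comes down gently and shuts without a slam, and move clear. Work the lid by the pedal only, do not touch the lid itself, and leave the bottle, pot, brush and caddy where they stand.

Things in the scene. Friction and masses are not known exactly. Their poses are not given: they have to be found in the camera images.
- bin: Grey plastic step bin, fixed to the floor, 200 mm deep (its x), 220 mm wide (its y), top of the closed lid at 269 mm. Origin: centre of its underside on the floor, z up; its -x side is the front, where the pedal sticks out. The lid hinges on the +x (back) top edge. Inside it is open and holds some rubbish.
- pedal: The pedal: dark arm with a black tread (50 mm along the arm, 70 wide, 12 thick). Origin: its pivot, 40 mm above the floor, 50 mm in front of the bin's centre. Tread centre is 150 mm from the pivot towards the bin's -x, 100 mm out from the bin's front. At rest the arm slopes 0.17 rad up, fully pressed 0.17 rad down, against a stop. Lid weight and a light spring return it: pressing takes about 5 to 15 N.
- pedal_pad (a point): Centre of the tread's upper face, the place to press. About 71 mm above the floor at rest, about 20 mm when fully pressed (on an arc of 150 mm radius about the pivot, so it stays within 3 mm of the same horizontal spot).
- lid (a joint): Lid angle in rad: 0 shut, 1.25 fully open (pedal fully down). The lid is rigidly linked to the pedal: it turns 3.68 times as far as the pedal, so 10 mm of the tread is about 0.25 rad of lid. It has no damper: let go, it falls shut and slams.
- lid_edge (a point): Middle of the lid's front edge, 204 mm from the hinge, 258 mm above the floor when shut and about 446 mm when open.
- descaler: Bystander: closed white bottle with grey cap, radius 36 mm, 220 mm tall, standing loose; origin at the centre of its underside.
- peg_pot: Bystander: black pot of clothes pegs, rim radius 60 mm, 100 mm tall (pegs to about 130 mm), standing loose; origin at the centre of its underside.
- brush: Bystander: wooden scrubbing brush lying bristles down, about 230 mm long along its x (head to +x, handle to -x), 55 mm wide, 43 mm high; origin on the floor under its middle.
- caddy: Bystander: orange caddy with stacked compartments, 170 mm (x) by 220 mm (y), 165 mm tall, standing loose; origin at the centre of its underside.

How it is judged:
On the way, in this order (a step that is already met when the one before it is completed fails the run):
1. the pedal is pressed by the fingers and the lid stands fully open (over 1.1 rad) for 2 s (value of joint lid above 1.1 rad and contact force between the fingers and pedal above 0.5 N), for 2 s.
2. on the way down the lid passes half way (0.25 to 0.9 rad) with the fingers still on the pedal (value of joint lid between 0.25 and 0.9 rad and contact force between the fingers and pedal above 0.5 N), for 0.1 s.
3. the lid is shut (value of joint lid below 0.05 rad), for 0.2 s.
At the end, for the whole second after the job is handed in: The lid is shut (within 0.05 rad) and still, after it stood fully open for 2 s and was eased down; the bottle, pot, brush and caddy stand within 15 mm of where they were, upright (value of joint lid below 0.05 rad and velocity of joint lid between -0.05 and 0.05 rad/s and distance of each of descaler, peg_pot, brush, caddy from where it was at the start of the episode below 0.015 m and angle between each of descaler, peg_pot, brush, caddy's own z axis and vertical below 0.1 rad); the robot touches nothing.
It fails at once if the lid slams: it falls faster than 1.5 rad/s in the lower part of its travel (below 0.7 rad) (value of joint lid below 0.7 rad and velocity of joint lid below -1.5 rad/s).
It fails at once if the robot touches the lid itself (contact force between any of the fingers, the arm and lid above 1 N).
It fails at once if a bystander is pushed, tipped, lifted or carried (distance of any of descaler, peg_pot, brush, caddy from where it was at the start of the episode above 0.015 m or angle between any of descaler, peg_pot, brush, caddy's own z axis and vertical above 0.2 rad).
It also fails if it takes over 54 s, if anything falls off the work surface, if the arm or the gripper's body presses on something with over 40 N, if the wrist force passes 120 N, or if a joint passes its speed limit or range.

## Working session

There is one attempt and no reset: what is moved stays moved. The work goes in short steps, Python scripts to look and compute and a tool call to move; the robot and the scene stay as the last step left them, time stands still between calls to the robot, and variables do not carry over. Pictures are saved under pics/ and viewed, and the job is handed in when it is done.

Besides the shell and the picture viewer there is one more tool, called after "Emit:" as a command line: name --argument value ..., lists and objects as JSON in quotes. play_rows: Moves the arm, as the interface text tells. Its arguments: {"type":"object","properties":{"targets":{"type":"string"},"newtons":{"type":"number"}},"required":["targets"]}

```bash
mkdir -p pics
python3 - <<'E'
from bench import ctrl
import cv2,numpy as np
s=ctrl.get_state(); print({k:np.round(v,3) for k,v in s.items()})
for n in("scene","side","wrist"):
    d=ctrl.get_image(n); cv2.imwrite(f"pics/{n}0.png",d["pixels"]); np.savez(f"{n}0.npz",**d)
    print(n,np.round(-d["R"].T@d["t"],3),np.round(d["R"][2],2))
E
```

```text
{'time': np.float64(0.0), 'joint_positions': array([ 1.14 ,  0.322, -0.07 ,  1.452,  0.023,  1.371, -0.057]), 'qd': array([ 0.001, -0.   , -0.002,  0.001,  0.   ,  0.   ,  0.   ]), 'joint_torque': array([-0.0000e+00, -4.9129e+01, -4.0400e-01, -3.1253e+01, -6.4000e-02,
        4.4000e-02,  0.0000e+00]), 'position': array([ 0.28 , -0.587,  0.404]), 'tool_rot': array([-3.062e+00, -6.930e-01,  1.000e-03]), 'ft_force': array([ 0.058,  0.531, -0.187]), 'torque': array([-0.018,  0.054,  0.001]), 'grip_width': np.float64(1.0)}
scene [ 0.359 -0.179  1.12 ] [ 0.21  0.23 -0.95]
side [0.524 0.513 1.549] [ 0.03 -0.32 -0.95]
wrist [ 0.356 -0.55   0.382] [-0.28 -0.13 -0.95]
```

View pics/scene0.png

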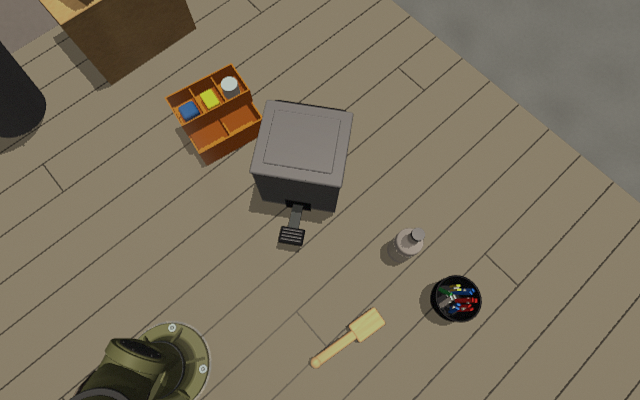

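View pics/side0.png

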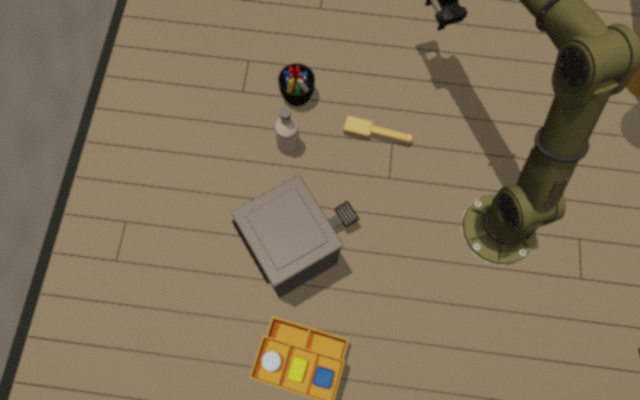

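View pics/wrist0.png

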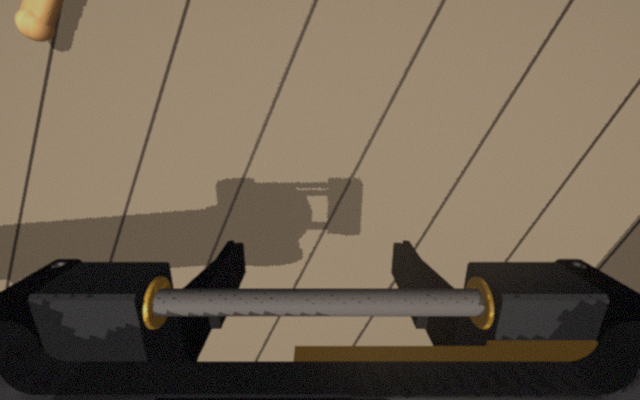

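The scene picture shows the tread at about (291,236), with the bin lid corners at (270,101), (352,110), (340,190) and (254,177). The caddy is to the left, the bottle is at (409,242), the pot at (457,299) and the brush at (348,338). Next I turn these into world positions.

```bash
cat > h.py <<'E'
import numpy as np
def cloud(d):
    K=d["intrinsics"];z=d["depth"];v,u=np.mgrid[:400,:640]
    c=np.stack([(u-K[0,2])/K[0,0]*z,(v-K[1,2])/K[1,1]*z,z],-1)
    return (c-d["t"])@d["R"]
E
python3 - <<'E'
from h import *; import cv2
from scipy.spatial.transform import Rotation as Ro
for n,pts in(("scene",dict(tread=(291,236),arm=(295,216),lid=(303,140),lidBL=(272,104),lidBR=(350,112),lidFR=(338,188),lidFL=(256,175),cap=(418,236),pot=(457,299),brushh=(368,324),brusht=(316,361),cad=(218,100),cadfr=(260,122),base=(172,328))),("side",dict(tread=(346,214),lid=(288,230),lidb=(298,181),lidc=(339,237),lidd=(278,283),lide=(236,214)))):
    d=dict(np.load(n+"0.npz"));P=cloud(d)
    for k,(u,v) in pts.items(): print(n,k,np.round(P[v,u],3))
    u,v=pts["tread"]; Q=P[v-25:v+25,u-25:u+25].reshape(-1,3)
    c=P[v,u]
    m=(Q[:,2]>.045)&(np.linalg.norm(Q[:,:2]-c[:2],axis=1)<.06)
    q=Q[m]; r=cv2.minAreaRect((q[:,:2]*1000).astype(np.float32)); print("tread rect",r,q[:,2].min(),q[:,2].max(),m.sum())
    L=P.reshape(-1,3); l=P[pts["lid"][1],pts["lid"][0]]
    m=(abs(L[:,2]-.264)<.012)&(np.linalg.norm(L[:,:2]-l[:2],axis=1)<.2)
    print("lid rect",cv2.minAreaRect((L[m][:,:2]*1000).astype(np.float32)))
from bench import ctrl
print(np.round(Ro.from_rotvec(ctrl.get_state()["tool_rot"]).as_matrix(),3))
E
python3 -c "
import cv2;a=cv2.imread('pics/scene0.png')[170:270,230:370];cv2.imwrite('pics/crop0.png',cv2.resize(a,None,fx=5,fy=5,interpolation=2))"
```

```text
scene tread [0.473 0.031 0.074]
scene arm [0.521 0.07  0.061]
scene lid [0.632 0.155 0.268]
scene lidBL [0.641 0.284 0.266]
scene lidBR [ 0.905  0.234 -0.004]
scene lidFR [0.617 0.01  0.244]
scene lidFL [0.491 0.17  0.243]
scene cap [ 0.683 -0.202  0.221]
scene pot [ 0.695 -0.396  0.052]
scene brushh [ 0.472 -0.281  0.043]
scene brusht [ 0.307 -0.256  0.047]
scene cad [ 0.359 -0.179  1.12 ]
scene cadfr [0.635 0.362 0.079]
scene base [0.069 0.068 0.014]
tread rect ((486.852294921875, 43.37939453125), (81.95738220214844, 69.82028198242188), 38.11587905883789) 0.055855442908794406 0.07949942259128413 538
lid rect ((631.983154296875, 157.61639404296875), (215.62112426757812, 228.05682373046875), 38.17399978637695)
side tread [0.475 0.035 0.067]
side lid [0.624 0.161 0.266]
side lidb [0.618 0.021 0.258]
side lidc [0.486 0.09  0.001]
side lidd [0.63  0.298 0.26 ]
side lide [0.764 0.136 0.266]
tread rect ((487.6498718261719, 42.53768539428711), (81.88050842285156, 72.0504379272461), 38.15817642211914) 0.05334033886026055 0.08152727729969188 487
lid rect ((634.0978393554688, 156.82196044921875), (217.51739501953125, 229.90533447265625), 38.164371490478516)
[[ 0.903  0.43  -0.001]
 [ 0.43  -0.903  0.001]
 [-0.    -0.001 -1.   ]]
```

View pics/crop0.png

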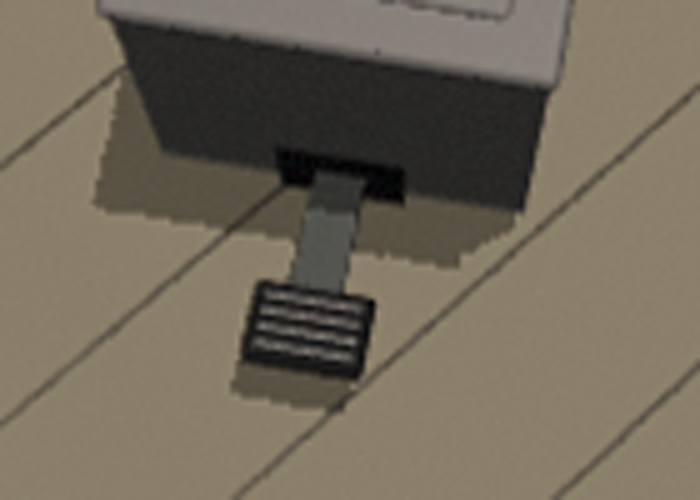

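The bin's yaw is about 38.2° (lid and tread rectangles agree in both cameras), with its centre at (0.633, 0.157) and the tread centre near (0.476, 0.033). I'll carry the tool there high with the fingers closing. Then I'll turn it so the wrist camera side (tool +x) faces away from the bin.

Emit:
play_rows --targets "0 0 -2 0 0 0 -1;0 0 -2 0 0 0 -1;3.6 -3.9 -1 0 0 0 -1;3.6 -3.9 0 0 0 0 -1;3.6 -3.9 0 0 0 0 -1;3.6 -3.9 0 0 0 0 -1;3.6 -3.9 0 0 0 0 -1;3.6 -3.9 0 0 0 0 -1;3.6 -3.9 0 0 0 0 -1;3.6 -3.9 0 0 0 0 -1;3.6 -3.9 0 0 0 0 -1;0 0 0 0 0 0 -1" --newtons 20

```text
time: 1.65
position: [0.4262, -0.1152, 0.4708]
tool_rot: [3.048, 0.69, 0.017]
ft_force: [-1.0, -0.1, -0.9]
grip_width: 0.008
```

Emit:
play_rows --targets "0 0 0 0 0 -0.18 -1;0 0 0 0 0 -0.18 -1;0 0 0 0 0 -0.18 -1;0 0 0 0 0 -0.18 -1;0 0 0 0 0 -0.18 -1;0 0 0 0 0 -0.18 -1;0 0 0 0 0 -0.18 -1;0 0 0 0 0 -0.18 -1;0 0 0 0 0 -0.18 -1;0 0 0 0 0 -0.18 -1;0 0 0 0 0 -0.18 -1;0 0 0 0 0 -0.18 -1"

```text
time: 3.15
position: [0.4229, -0.1265, 0.4852]
tool_rot: [0.741, 3.02, -0.029]
ft_force: [-0.2, 0.4, -1.0]
grip_width: 0.003
```

```bash
cat > st.py <<'E'
from bench import ctrl
import numpy as np
from scipy.spatial.transform import Rotation as Ro
s=ctrl.get_state();R=Ro.from_rotvec(s["tool_rot"]).as_matrix();p=np.array(s["position"]);tip=p+.182*R[:,2]
print("t",s["time"],"q",np.round(s["joint_positions"],2),"yaw",np.degrees(np.arctan2(R[1,0],R[0,0])).round(1),"tip",tip.round(4),"z",R[:,2].round(3),"F",np.round(s["ft_force"],1))
a=np.radians(38.2);g=np.array([.4735,.0315,tip[2]]) # 3 mm outwards of centre
print("shift tool cm",(R.T@(g-tip)*100).round(2))
Rg=Ro.from_euler("z",a+np.pi).as_matrix()@np.diag([1,-1,-1])
print("turn",Ro.from_matrix(R.T@Rg).as_rotvec().round(3))
E
python3 st.py
```

```text
t 3.15 q [ 0.57 -0.16 -0.3   1.8  -0.03  1.46  1.36] yaw 152.4 tip [ 0.4278 -0.1312  0.3033] z [ 0.027 -0.026 -0.999] F [-0.2  0.4 -1. ]
shift tool cm [ 3.48 16.54 -0.3 ]
turn [-0.03   0.025 -1.148]
```

Emit:
play_rows --targets "0.6 2.7 0.6 -0.005 0.004 -0.16 -1;1 2.6 0.6 -0.005 0.004 -0.16 -1;1.4 2.4 0.6 -0.005 0.004 -0.16 -1;1.7 2.2 0.6 -0.005 0.004 -0.16 -1;2 1.8 0.6 -0.005 0.004 -0.16 -1;2.3 1.5 0.6 -0.005 0.004 -0.16 -1;2.4 1.2 0.6 0 0 -0.16 -1;0 0 0 0 0 0 -1"

```text
time: 4.15
position: [0.3655, -0.0029, 0.438]
tool_rot: [0.956, -2.968, -0.017]
ft_force: [-0.7, -0.4, -0.2]
grip_width: 0.005
```

```bash
python3 st.py
```

```text
t 4.15 q [ 0.31 -0.3  -0.29  2.   -0.09  1.45  2.23] yaw -144.3 tip [ 0.3608 -0.0022  0.2561] z [-0.026  0.003 -1.   ] F [-0.7 -0.4 -0.2]
shift tool cm [-11.12  -3.83  -0.28]
turn [ 0.018 -0.018 -0.044]
```

Emit:
play_rows --targets "-3 -1 0 0.006 -0.006 -0.015 -1;-3 -1 0 0.006 -0.006 -0.015 -1;-3 -1 0 0.006 -0.006 -0.015 -1;-2 -0.8 0 0 0 0 -1;0 0 0 0 0 0 -1"

```text
time: 4.78
position: [0.4801, 0.0287, 0.4422]
tool_rot: [-1.02, 2.965, -0.008]
ft_force: [-0.1, 0.5, 0.5]
grip_width: 0.004
```

```bash
python3 st.py
```

```text
t 4.775 q [ 0.27 -0.05 -0.37  1.79 -0.01  1.39  2.14] yaw -142.0 tip [0.4814 0.0282 0.2603] z [ 0.007 -0.003 -1.   ] F [-0.1  0.5  0.5]
shift tool cm [ 0.42  0.75 -0.01]
turn [-0.007  0.004 -0.004]
```

Yaw is now right and q7 is in range. I'll descend to about 3 cm above the tread while correcting the lateral offset.

Emit:
play_rows --targets "0.2 0.4 3 -0.003 0.002 0 -1;0.2 0.35 3 -0.003 0.002 0 -1;0 0 3 0 0 0 -1;0 0 3 0 0 0 -1;0 0 2 0 0 0 -1;0 0 1 0 0 0 -1;0 0 0 0 0 0 -1"

```text
time: 5.65
position: [0.4701, 0.0247, 0.2936]
tool_rot: [-1.007, 2.973, -0.011]
ft_force: [0.6, -0.4, 0.3]
grip_width: 0.007
```

```bash
python3 st.py
python3 - <<'E'
from bench import ctrl
import cv2
for n in("scene","side"):
    a=ctrl.get_image(n)["pixels"]; a=a[60:300,180:440] if n=="scene" else a[130:310,220:420]
    cv2.imwrite(f"pics/{n}1.png",cv2.resize(a,None,fx=2.4,fy=2.4,interpolation=2))
E
```

```text
t 5.65 q [ 0.27  0.05 -0.38  2.01  0.03  1.09  2.09] yaw -142.6 tip [0.471  0.0236 0.1116] z [ 0.005 -0.006 -1.   ] F [ 0.6 -0.4  0.3]
shift tool cm [-0.68  0.47 -0.  ]
turn [-0.008 -0.    -0.013]
```

View pics/scene1.png

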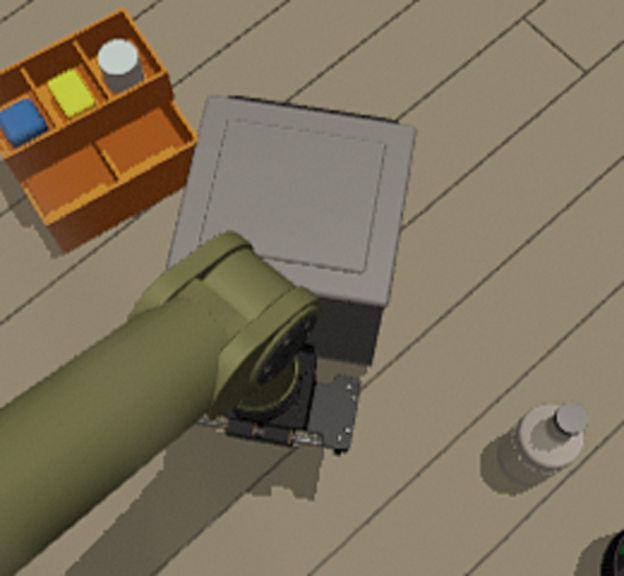

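View pics/side1.png

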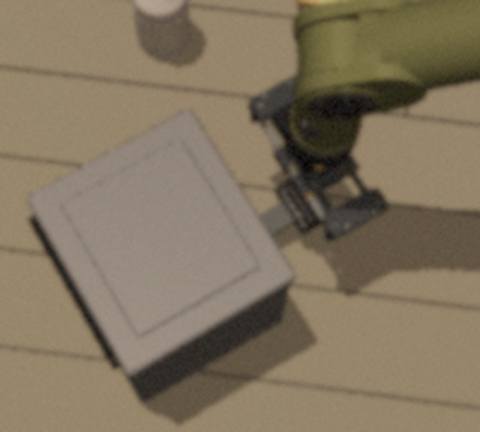

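Run:
```python
from bench import ctrl
from h import *
a=np.radians(38.2);c=np.array([.633,.157])
for n in("scene","side"):
    P=cloud(ctrl.get_image(n)).reshape(-1,3);d=P[:,:2]-c
    bx=d@[np.cos(a),np.sin(a)];by=d@[-np.sin(a),np.cos(a)]
    for lo in np.arange(.10,.56,.04):
        m=(abs(by)<.16)&(bx>-.4)&(bx<.12)&(P[:,2]>lo)&(P[:,2]<lo+.04)
        if lo<.29: m&=bx<-.112
        if m.sum()>3: print(n,lo.round(2),m.sum(),"bxmax",np.sort(bx[m])[-3:].round(3),"by",by[m][bx[m].argmax()].round(3))
```

```text
scene 0.18 297 bxmax [-0.23  -0.226 -0.222] by -0.098
scene 0.22 533 bxmax [-0.174 -0.174 -0.173] by -0.081
scene 0.26 372 bxmax [-0.173 -0.173 -0.172] by -0.048
scene 0.3 130 bxmax [-0.2   -0.198 -0.195] by -0.037
scene 0.34 109 bxmax [-0.209 -0.208 -0.207] by -0.038
scene 0.38 50 bxmax [-0.219 -0.214 -0.214] by -0.038
scene 0.42 18 bxmax [-0.23  -0.229 -0.221] by -0.048
scene 0.46 351 bxmax [-0.159 -0.157 -0.153] by 0.011
scene 0.5 2503 bxmax [-0.158 -0.157 -0.156] by 0.013
scene 0.54 2591 bxmax [-0.226 -0.224 -0.22 ] by 0.048
side 0.18 415 bxmax [-0.171 -0.171 -0.17 ] by 0.078
side 0.22 625 bxmax [-0.171 -0.171 -0.17 ] by 0.074
side 0.26 178 bxmax [-0.172 -0.172 -0.172] by -0.006
side 0.3 156 bxmax [-0.172 -0.171 -0.171] by 0.001
side 0.34 134 bxmax [-0.167 -0.165 -0.164] by 0.015
side 0.38 149 bxmax [-0.168 -0.166 -0.164] by 0.019
side 0.42 46 bxmax [-0.162 -0.161 -0.158] by 0.015
side 0.46 419 bxmax [-0.152 -0.152 -0.151] by 0.01
side 0.5 1720 bxmax [-0.156 -0.155 -0.155] by 0.011
side 0.54 1642 bxmax [-0.213 -0.213 -0.201] by 0.043
```

Clearance between robot and lid edge is at least 45 mm at every height. Now down to just above the tread.

Emit:
play_rows --targets "-0.4 0.3 1 -0.004 0 -0.006 -1;-0.3 0.2 1 -0.004 0 -0.006 -1;0 0 0.7 0 0 0 -1;0 0 0 0 0 0 -1"

```text
time: 6.35
position: [0.4739, 0.0344, 0.2661]
tool_rot: [-1.029, 2.965, 0.001]
ft_force: [0.7, 1.0, -0.6]
grip_width: 0.007
```

```bash
python3 st.py
```

```text
t 6.35 q [ 0.25  0.09 -0.39  2.03  0.04  1.03  2.08] yaw -141.7 tip [0.4744 0.0346 0.0841] z [ 0.003  0.001 -1.   ] F [ 0.7  1.  -0.6]
shift tool cm [ 0.26 -0.19 -0.  ]
turn [-0.001  0.003  0.001]
```

Within 3 mm of the aim, with the tip 13 mm above the tread. I'll press down in small rows.

Emit:
play_rows --targets "0.1 -0.1 0.5 0 0 0 -1;0 0 0.5 0 0 0 -1;0 0 0.5 0 0 0 -1;0 0 0.5 0 0 0 -1;0 0 0.5 0 0 0 -1;0 0 0.5 0 0 0 -1"

```text
time: 7.1
position: [0.4731, 0.0318, 0.2385]
tool_rot: [1.026, -2.966, 0.003]
ft_force: [-4.0, -0.8, 9.5]
grip_width: 0.01
```

```bash
python3 st.py
```

```text
t 7.1 q [ 0.25  0.13 -0.39  2.05  0.06  0.98  2.06] yaw -141.8 tip [0.4726 0.0313 0.0565] z [-0.002 -0.003 -1.   ] F [-4.  -0.8  9.5]
shift tool cm [-0.08 -0.04 -0.  ]
turn [-0.001 -0.003 -0.001]
```

The tread is moving at 9.5 N, so I continue.

Emit:
play_rows --targets "0 0 0.5 0 0 0 -1;0 0 0.5 0 0 0 -1;0 0 0.5 0 0 0 -1;0 0 0.5 0 0 0 -1;0 0 0.5 0 0 0 -1;0 0 0.5 0 0 0 -1"

```text
time: 7.85
position: [0.473, 0.0319, 0.2128]
tool_rot: [1.023, -2.964, 0.005]
ft_force: [-3.4, 0.6, 7.4]
grip_width: 0.005
```

```bash
python3 st.py
```

```text
t 7.85 q [ 0.24  0.17 -0.39  2.07  0.08  0.93  2.04] yaw -141.9 tip [0.4722 0.031  0.0308] z [-0.004 -0.005 -1.   ] F [-3.4  0.6  7.4]
shift tool cm [-0.14 -0.04 -0.  ]
turn [-0.001 -0.006 -0.002]
```

Emit:
play_rows --targets "0 0 0.5 0 0.003 0 -1;0 0 0.4 0 0.003 0 -1;0 0 0.4 0 0 0 -1"

```text
time: 8.22
position: [0.4743, 0.033, 0.2034]
tool_rot: [1.022, -2.961, 0.009]
ft_force: [-13.4, -1.2, 39.2]
grip_width: 0.008
```

```bash
python3 st.py
```

```text
t 8.225 q [ 0.24  0.18 -0.39  2.07  0.1   0.91  2.03] yaw -141.9 tip [0.473  0.0315 0.0215] z [-0.007 -0.008 -1.   ] F [-13.4  -1.2  39.2]
shift tool cm [-0.04 -0.03 -0.  ]
turn [-0.002 -0.01  -0.002]
```

The pedal is on its stop (tip at z 0.0215, 39 N). I'll hold with a lighter push.

Emit:
play_rows --targets "0 0 0.15 0 0 0 -1;0 0 0.15 0 0 0 -1;0 0 0.15 0 0 0 -1;0 0 0.15 0 0 0 -1"

```text
time: 8.72
position: [0.4746, 0.0335, 0.204]
tool_rot: [1.021, -2.958, 0.012]
ft_force: [-6.4, 0.3, 14.6]
grip_width: 0.006
```

```bash
python3 st.py
python3 - <<'E'
from bench import ctrl
from h import *
import cv2
d=ctrl.get_image("side");cv2.imwrite("pics/side2.png",d["pixels"])
P=cloud(d).reshape(-1,3);a=np.radians(38.2);q=P[:,:2]-[.633,.157]
bx=q@[np.cos(a),np.sin(a)];by=q@[-np.sin(a),np.cos(a)]
m=(abs(by)<.1)&(bx>0)&(bx<.16)&(P[:,2]>.25);print("lid top z",np.sort(P[m,2])[-5:])
E
```

```text
t 8.725 q [ 0.23  0.19 -0.39  2.07  0.1   0.91  2.02] yaw -141.9 tip [0.4729 0.0315 0.022 ] z [-0.009 -0.011 -1.   ] F [-6.4  0.3 14.6]
shift tool cm [-0.04 -0.04 -0.  ]
turn [-0.003 -0.014 -0.002]
lid top z [0.45061296 0.45090649 0.45109986 0.45187051 0.45237222]
```

View pics/side2.png

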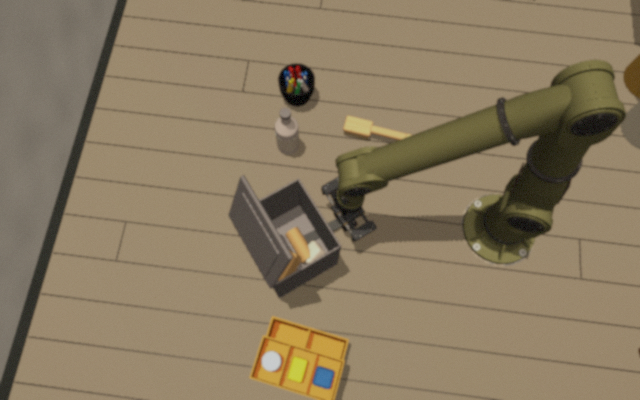

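The lid stands fully open: its edge is at z ≈ 0.45 and the rubbish is visible at (300,245). Everything else is where it was. I keep holding.

Emit:
play_rows --targets "0 0 0.25 0 0 0 -1;0 0 0.25 0 0 0 -1;0 0 0.25 0 0 0 -1;0 0 0.25 0 0 0 -1;0 0 0.25 0 0 0 -1;0 0 0.25 0 0 0 -1;0 0 0.25 0 0 0 -1;0 0 0.25 0 0 0 -1;0 0 0.25 0 0 0 -1;0 0 0.25 0 0 0 -1"

```text
time: 10.02
position: [0.476, 0.0355, 0.2038]
tool_rot: [1.015, -2.949, 0.024]
ft_force: [-9.0, -0.2, 23.0]
grip_width: 0.005
```

```bash
python3 st.py
```

```text
t 10.025 q [ 0.22  0.19 -0.39  2.06  0.11  0.92  2.01] yaw -142.0 tip [0.473  0.0315 0.0219] z [-0.017 -0.022 -1.   ] F [-9.  -0.2 23. ]
shift tool cm [-0.04 -0.04 -0.  ]
turn [-0.007 -0.027 -0.004]
```

Emit:
play_rows --targets "0.05 0 0.25 0 -0.004 0 -1;0.05 0 0.25 0 -0.004 0 -1;0.05 0 0.25 0 -0.004 0 -1;0.05 0 0.25 0 -0.004 0 -1;0.05 0 0.25 0 -0.004 0 -1;0.05 0 0.25 0 -0.004 0 -1;0.05 0 0.25 0 -0.004 0 -1;0.05 0 0.25 0 -0.004 0 -1;0.05 0 0.25 0 -0.004 0 -1;0.05 0 0.25 0 -0.004 0 -1;0.05 0 0.25 0 -0.004 0 -1;0.05 0 0.25 0 -0.004 0 -1"

```text
time: 11.52
position: [0.4715, 0.0329, 0.2036]
tool_rot: [-1.018, 2.967, -0.015]
ft_force: [-9.9, -0.3, 23.3]
grip_width: 0.001
```

```bash
python3 st.py
```

```text
t 11.525 q [ 0.24  0.17 -0.39  2.08  0.09  0.89  2.03] yaw -142.1 tip [0.4729 0.0316 0.0216] z [ 0.008 -0.007 -1.   ] F [-9.9 -0.3 23.3]
shift tool cm [-0.04 -0.04  0.  ]
turn [-0.011  0.002 -0.005]
```

Held for about 3.4 s. Now the slow rise.

Emit:
play_rows --targets "0 0 0.05 0 0 0 -1;0 0 -0.1 0 0 0 -1;0 0 -0.2 0 0 0 -1;0 0 -0.2 0 0 0 -1;0 0 -0.2 0 0 0 -1;0 0 -0.2 0 0 0 -1"

```text
time: 12.28
position: [0.471, 0.0326, 0.2143]
tool_rot: [-1.018, 2.969, -0.016]
ft_force: [-2.7, -0.2, 4.6]
grip_width: 0.0
```

```bash
python3 st.py
```

```text
t 12.275 q [ 0.24  0.16 -0.39  2.08  0.09  0.92  2.03] yaw -142.2 tip [0.4721 0.031  0.0323] z [ 0.006 -0.009 -1.   ] F [-2.7 -0.2  4.6]
shift tool cm [-0.14 -0.05  0.  ]
turn [-0.011 -0.001 -0.006]
```

Still in contact (4.6 N), rising about 2 mm per row.

Emit:
play_rows --targets "0 0 -0.2 0 0 0 -1;0 0 -0.2 0 0 0 -1;0 0 -0.2 0 0 0 -1;0 0 -0.2 0 0 0 -1;0 0 -0.2 0 0 0 -1;0 0 -0.2 0 0 0 -1"

```text
time: 13.02
position: [0.4711, 0.0326, 0.2282]
tool_rot: [-1.018, 2.971, -0.016]
ft_force: [-3.3, -0.9, 7.6]
grip_width: 0.005
```

```bash
python3 st.py
```

```text
t 13.025 q [ 0.24  0.14 -0.39  2.07  0.08  0.95  2.04] yaw -142.2 tip [0.4719 0.0309 0.0462] z [ 0.005 -0.009 -1.   ] F [-3.3 -0.9  7.6]
shift tool cm [-0.16 -0.05  0.  ]
turn [-0.01  -0.002 -0.007]
```

Emit:
play_rows --targets "0 0 -0.2 0 0 0 -1;0 0 -0.2 0 0 0 -1;0 0 -0.2 0 0 0 -1;0 0 -0.15 0 0 0 -1;0 0 -0.15 0 0 0 -1;0 0 -0.15 0 0 0 -1;0 0 -0.15 0 0 0 -1"

```text
time: 13.9
position: [0.4721, 0.0334, 0.2442]
tool_rot: [-1.017, 2.97, -0.017]
ft_force: [-2.3, 0.3, 8.3]
grip_width: 0.007
```

```bash
python3 st.py
```

```text
t 13.9 q [ 0.25  0.11 -0.39  2.05  0.06  0.98  2.05] yaw -142.2 tip [0.4732 0.0317 0.0622] z [ 0.006 -0.009 -1.   ] F [-2.3  0.3  8.3]
shift tool cm [-0.01 -0.04  0.  ]
turn [-0.011 -0.001 -0.007]
```

Emit:
play_rows --targets "0 0 -0.12 0 0 0 -1;0 0 -0.12 0 0 0 -1;0 0 -0.12 0 0 0 -1;0 0 -0.12 0 0 0 -1;0 0 -0.12 0 0 0 -1;0 0 -0.12 0 0 0 -1;0 0 -0.12 0 0 0 -1"

```text
time: 14.78
position: [0.4735, 0.0346, 0.2567]
tool_rot: [-1.016, 2.966, -0.017]
ft_force: [-0.2, -0.3, -0.3]
grip_width: 0.005
```

```bash
python3 st.py
```

```text
t 14.775 q [ 0.25  0.1  -0.39  2.04  0.06  1.01  2.06] yaw -142.2 tip [0.4752 0.033  0.0747] z [ 0.009 -0.008 -1.   ] F [-0.2 -0.3 -0.3]
shift tool cm [ 0.23 -0.02 -0.  ]
turn [-0.012  0.002 -0.007]
```

The fingers are off the tread with zero force. I'll move clear: up, and a little away from the bin.

Emit:
play_rows --targets "0 0 -0.5 0 0 0 -1;0 0 -1 0 0 0 -1;0 0 -2 0 0 0 -1;0 0 -2 0 0 0 -1;0.3 0 -2 0 0 0 -1;0.3 0 -2 0 0 0 -1;0 0 0 0 0 0 -1;0 0 0 0 0 0 -1;0 0 0 0 0 0 -1;0 0 0 0 0 0 -1"

```text
time: 16.02
position: [0.4675, 0.0317, 0.3544]
tool_rot: [-1.017, 2.966, -0.015]
ft_force: [-0.6, 0.3, -0.6]
grip_width: 0.006
```

```bash
python3 st.py
python3 - <<'E'
from bench import ctrl
from h import *
import cv2
d=ctrl.get_image("side");cv2.imwrite("pics/side3.png",d["pixels"])
P=cloud(d);o=cloud(dict(np.load("side0.npz")))
for k,(u,v) in dict(lid=(288,230),lidedge=(308,244),tread=(346,214),).items(): print(k,P[v,u].round(3),o[v,u].round(3))
a=cv2.imread("pics/side0.png").astype(int);df=np.abs(a-d["pixels"]).max(2)
for k,(x0,y0,x1,y1) in dict(pot=(275,60,320,108),bottle=(272,108,303,155),brush=(340,112,385,140),caddy=(248,315,352,400)).items(): print(k,(df[y0:y1,x0:x1]>40).sum())
E
```

```text
t 16.025 q [ 0.27 -0.02 -0.39  1.94  0.    1.21  2.11] yaw -142.2 tip [0.4691 0.0303 0.1724] z [ 0.009 -0.007 -1.   ] F [-0.6  0.3 -0.6]
shift tool cm [-0.42 -0.18  0.  ]
turn [-0.011  0.002 -0.006]
lid [0.624 0.162 0.271] [0.624 0.161 0.266]
lidedge [0.569 0.191 0.267] [0.569 0.19  0.265]
tread [0.475 0.038 0.076] [0.475 0.035 0.067]
pot 0
bottle 0
brush 436
caddy 0
```

View pics/side3.png

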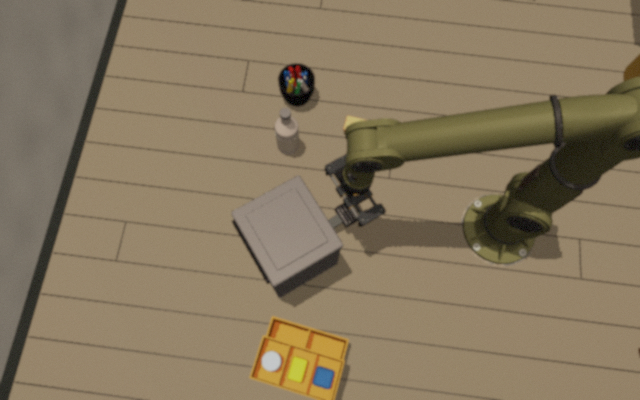

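The lid is shut and the tread is back at rest. The pot, bottle and caddy are unchanged. The brush is only hidden by the arm, which is far above it, and its end still shows at (354,123). I'm handing in.

```bash
python3 -c "
from bench import ctrl
print(ctrl.close_job())"
```

```text
the job is handed in; nothing more can be done
None
```

I pressed the bin's pedal to its stop with closed fingertips and held it there for about 3.4 s at roughly 15–25 N, after a brief 39 N when it reached the stop. The lid stood fully open, with its edge measured at about 0.45 m, and there is some rubbish visible inside. I then let the pedal rise at about 15–20 mm/s, with 5–8 N of contact at each reading up to about 9 mm below rest. The force was zero once the tread was back at rest. I then lifted the fingers about 10 cm clear. The job was handed in at about 16 s of the 54 s allowed.

- **Lid and pedal:** in the last picture the lid is shut, at the same height as before within the camera noise of about 5 mm. The tread is back at its rest height to within 9 mm.
- **Robot:** the force reading shows no contact.
- **Bystanders:** the pot, bottle and caddy show no change in the image comparison.
- **Not fully checked:** the brush could not be compared because the arm partly covered it in that view. Its visible end is where it was, and the tool and arm stayed well above it.
- **Lid speed:** I had no direct reading of it. From the tread's rise it was about 0.4–0.5 rad/s, well below the 1.5 rad/s slam limit.

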